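Dock a coaxial focus drive and zero its coarse and fine knobs

ROBOT

A 7-joint arm with a two-finger parallel gripper is mounted at the origin on a cart in front of the work surface, level with it; the furniture and walls round the work are solid. World frame = base frame: x ahead of the robot, y to its left, z up, the work surface at z = 0. Lengths are in mm, angles in degrees, forces in N, time in s.
With the tool pointing down it reaches from about 350 to 900 mm from the base axis. Payload 8.1 kg.
Tool frame: the origin (TCP) lies midway between the tips of the shut fingers; the grasp point (between the pads) lies 19 mm behind it (r.pinch_z is the distance from the TCP to the grasp point, in mm); z points along the fingers, y is the line along which they close (so a half turn about z gives the same grasp; the last joint's range is limited). The gripper opens to 85 mm and grips with 20 to 120 N. Pads are 22 mm wide; open, the fingers measure 114 mm over their backs; the gripper's body (76 mm by 85 mm) begins 54 mm behind the grasp point. The pads swing forward as they close: fully open they stand 13 mm farther back than shut.
Start: joints at [67.575, 24.895, 1.432, 90.138, -0.665, 64.973, -4.303], TCP at [177.977, -599.137, 231.323] pointing down, gripper open.
Joint ranges: [-149.89, 149.89], [-25.12, 119.58], [-72.63, 75.52], [4.76, 147.25], [-75.54, 255.54], [6.69, 114.76], [-157.13, 157.13]. Speed limits (degrees/s): [127.2, 127.2, 172.46, 172.46, 180, 180, 180].

INTERFACE

Orientations are given as a 3x3 rotation matrix whose columns are the frame's x, y, z axes.
In Python, from plant import monitor, cams, job, r gives the robot as it stands. The module is installed in compiled form; this text tells all that it offers.
- The arm moves only by the tool jog_arm, never from a script. Its argument "plan" is a list that holds one entry, the list of rows, each a list of 7 numbers: the shift along the world's x, y, z in cm, then the turn, a rotation vector about the world's x, y, z in degrees, then the closure, from -1 (fully open) to 1 (shut), so that 0 is half open. In form: [[[tx, ty, tz, rx, ry, rz, fingers], ...]]. A call has exactly 5 rows; each row shifts and turns the commanded pose from where the row before left it; what a row does not reach is not made up. A row lasts 1/10 s, in which the tool goes at most 50 mm and 8.59 degrees, less where a joint would pass 70% of its speed; a pose out of reach is approached as far as the arm can. A call with a gripper value outside its range is refused whole. The fingers move at their own pace and stop on an object; "squeeze" is the grip in N (left out, the last holds). Time passes only in rows, so rows that do not move let the fingers close, or fill a call up. It gives the time, the measured TCP pose, the force, the opening and the grip force at its end, in the units of the state.
- monitor.state(): the state, without advancing time (a new reading comes with each control period).
- cams.grab_frame(name): name is "side" or "top"; returns the picture (480x640x3 uint8, blue, green, red); there is no depth.
- cams.calibration(name): a dict with "camera_matrix" (3x3 intrinsics, pixels), "R" (3x3) and "t" (3): a world point X has camera coordinates R X + t. Camera axes: x right, y down, z forward; pixel columns grow to the right and rows downward; lengths in mm; the calibration is good to about 2 mm. A picture is of the moment at which its call begins. calibration takes no time and is no camera call.
- job.finish_job(): hands the job in; it is judged then, once.
The state is a dict: "time_s": time; "joint_pos": joint angles; "joint_velocities": joint speeds; "tau": joint torques, N m; "tcp_pos": TCP position; "tool_rot": TCP orientation; "contact_force": force on the tool from outside, world axes, zero at the start; "wrist_torque": the same for the moment, N m; "finger_gap": finger opening in mm; "gripper_force": force on a finger pad.
Only numpy, scipy, OpenCV 4.12 (cv2) and the standard library are available. Lean on these libraries where they do the work, as an engineer would, in place of code of your own. Each camera call takes 0.05 s, during which the arm holds its last target. There are 200 camera calls.

TASK

Set the loose focus drive gently into its grey-railed cradle on the worktop, keeping it upright, its foot flat on the cradle plate and its knob end between the two side rails. Then turn the large grey coarse knob until its white line points along the red line on the housing, and after that turn the small black fine knob on top until its white line continues that of the coarse knob, so that all three lines run in one row. Leave the jar, the beaker and the timer where they are.

Things in the scene. Friction and masses are not known exactly. Their poses are not given: they have to be found in the camera images.
- unit: the focus drive, loose, 0.4 to 0.7 kg (mostly in its narrow end), on its flat foot. Origin: centre of the underside; x along its length to the knob end, z up. Housing 149 mm long, 34 high: dark narrow end 46 wide (x -75 to +4), white head 62 wide (x +4 to +74). Knob axis upright at x +35, y 0; 102 high over the knobs. A red line on top runs from the knobs along -x.
- unit_grip (a point): where to carry the drive: the middle of its narrow end, 46 mm wide across the drive's y, 55 mm from the drive's origin along -x, 24 mm above its underside. Axes as those of the drive.
- unit_foot (a point): centre of the drive's underside, axes as those of the drive. It belongs on point cradle_seat with the x axes the same way.
- cradle_seat (a point): where the drive's foot centre belongs: top of the fixed cradle's 5 mm plate (176 x 88 mm). x runs to the end with the two side rails, z up. Rails at x +9 to +71 mm, 69 mm apart inside (3.5 mm free each side of the head); end stops 158 mm apart inside (x -79, +79). Rails and stops rise 13 mm above the plate; no rails beside the narrow end.
- coarse (a joint): angle of the coarse knob against the housing, rad, anticlockwise positive from above; starts at +0.6 to +1.4; 0 when its white line points along the red line (to the narrow end). Turns with 0.1 N m of friction, stays where left, and carries the fine knob round with it. Range -2.6 to 2.6.
- coarse_grip (a point): on the knob axis, at the height to grip the coarse knob (59 mm above the drive's underside). Grey knurled cylinder 58 mm across, 46 to 70 mm above the underside, 12 mm free below it over the housing. Can be taken at any yaw, straddling the fine knob, whose top is 43 mm above this point.
- fine (a joint): angle of the fine knob against the coarse knob, rad, anticlockwise positive from above; starts at -1.4 to -0.6; 0 when its white line continues that of the coarse knob. Turns with 0.03 N m of friction (less than the coarse knob, which therefore stays) and stays where left. Range -2.6 to 2.6.
- fine_grip (a point): on the knob axis, at the height to grip the fine knob (92 mm above the drive's underside). Black knurled cylinder 30 mm across, 78 to 102 mm above the underside; the coarse knob's top lies 22 mm below this point. Can be taken at any yaw.
- dryer: obstacle, fixed: white specimen dryer left of the drive, 295 x 292 mm, 168 mm high; origin under its centre, front towards the robot. Left of it (y +0.36 to +0.78 m, from x +0.43 m on) stands a fixed grinder-polisher, 220 mm high at the front, with a head up to 550 mm farther back: draw the arm back before swinging past it.
- jar_1: bystander: jar with a yellow lid, 74 mm across, 82 mm high; origin under its centre
- beaker_a: bystander: beaker, 55 mm across, 72 mm high; origin under its centre
- timer: bystander: white mechanical timer with a grey dial, 64 mm across, 47 mm high; origin under its centre

How it is judged (in metres and radians):
On the way, in this order (a step that is already met when the one before it is completed fails the run):
1. the drive stands upright in the cradle, knob end between the rails (horizontal distance between unit_foot and cradle_seat below 0.008 m and z of unit_foot in the frame of cradle_seat between -0.003 and 0.003 m and angle between the x axis of unit and the x axis of cradle_seat, either way round below 0.12 rad and angle between unit's own z axis and vertical below 0.06 rad and horizontal distance between coarse_grip and cradle_seat below 0.05 m and x of coarse_grip in the frame of cradle_seat above 0.02 m), for 0.2 s.
2. the coarse knob is set to its mark (value of joint coarse between -0.14 and 0.14 rad and velocity of joint coarse between -0.3 and 0.3 rad/s), for 0.2 s.
3. the fine knob is set to its mark (value of joint fine between -0.14 and 0.14 rad), for 0.2 s.
At the end, for the whole second after the job is handed in: The drive rests upright (within 0.06 rad) in the cradle: foot centre within 8 mm of the seat horizontally and 3 mm in height, turned within 0.12 rad of the cradle, knob end between the rails; coarse knob within 0.14 rad and fine knob within 0.14 rad of their marks; the drive at rest (all of step 1 and all of step 3 and value of joint coarse between -0.14 and 0.14 rad and linear speed of unit below 0.02 m/s and angular speed of unit below 0.1 rad/s); the robot touches nothing.
It fails at once if jar_1 was moved by more than 30 mm (distance of jar_1 from where it was at the start of the episode above 0.03 m).
It fails at once if beaker_a was moved by more than 30 mm (distance of beaker_a from where it was at the start of the episode above 0.03 m).
It fails at once if timer was moved by more than 30 mm (distance of timer from where it was at the start of the episode above 0.03 m).
It fails at once if the drive was tipped by more than 0.7 rad (angle between unit's own z axis and vertical above 0.7 rad).
It fails at once if the drive was dropped or rammed into its cradle (faster than 0.45 m/s within 10 mm above its seat) (horizontal distance between unit_foot and cradle_seat below 0.03 m and z of unit_foot in the frame of cradle_seat below 0.01 m and linear speed of unit above 0.45 m/s).
It also fails if it takes over 58 s, if anything falls off the work surface, if the arm or the gripper's body presses on something with over 40 N, if the wrist force passes 120 N, or if a joint passes its speed limit or range.

## Working session

There is one attempt and no reset: what is moved stays moved. The work goes in short steps, Python scripts to look and compute and a tool call to move; the robot and the scene stay as the last step left them, time stands still between calls to the robot, and variables do not carry over. Pictures are saved under pics/ and viewed, at most 10 in all, crops included, and the job is handed in when it is done.

Besides the shell and the picture viewer there is one more tool, called after "Call:" as name(argument=value, ...), one argument or row to a line, values as JSON. jog_arm: Moves the arm, as the interface text tells. Its arguments: {"type":"object","properties":{"plan":{"type":"array"},"squeeze":{"type":"number"}},"required":["plan"]}

```bash
mkdir -p pics; cat > h.py <<'E'
import numpy as np, cv2
from plant import monitor, cams, job, r
def cal(n):
    c=cams.calibration(n); return [np.array(c[k],float) for k in("camera_matrix","R","t")]
def ray(n,uv,z):
    K,R,t=cal(n); C=-R.T@t.ravel(); d=R.T@np.linalg.solve(K,[uv[0],uv[1],1]); return C+d*(z-C[2])/d[2]
def proj(n,X):
    K,R,t=cal(n); p=K@(R@np.array(X,float)+t.ravel()); return p[:2]/p[2]
def st():
    s=monitor.state(); print(s["time_s"],np.round(s["tcp_pos"],1),np.round(s["tool_rot"],3).tolist(),"gap",s["finger_gap"],"F",s["contact_force"],s["gripper_force"]); return s
E
python3 - <<'E'
from h import *
for n in("top","side"):
    cv2.imwrite(f"pics/{n}0.png",cams.grab_frame(n)); K,R,t=cal(n); print(n,-R.T@t.ravel(),R[2],K[0,0])
st(); print(r.pinch_z)
E
```

```text
top [ 437.57097795 -247.79306109 1263.29469804] [ 0.11083817 -0.0151143  -0.99372353] 511.5863326479237
side [ -154.22387923 -1411.61400628   605.49928317] [ 0.50559842  0.78889658 -0.34930277] 539.6217403605593
0.1 [ 177.8 -598.7  230.6] [[0.959, 0.285, -0.001], [0.285, -0.959, 0.001], [-0.0, -0.001, -1.0]] gap 85.18821379573018 F [ 0.81307284  0.34858709 -0.54669913] 0.0
18.700000000000003
```

View pics/top0.png

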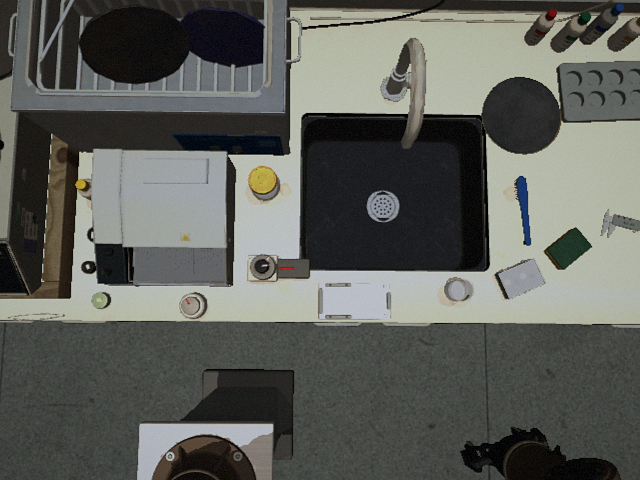

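View pics/side0.png

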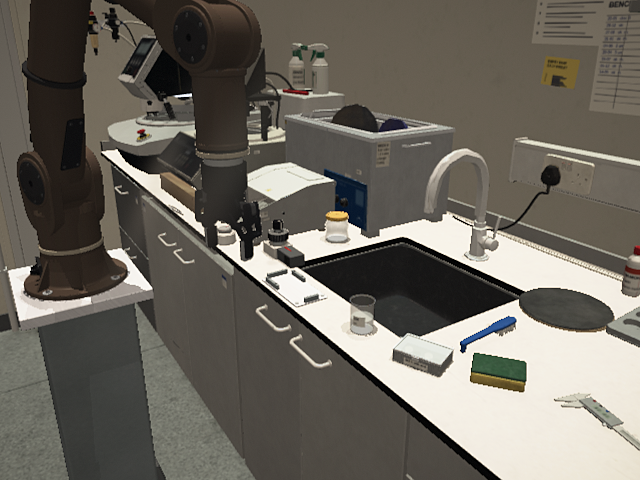

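The top view shows the drive at about (263..309, 267), knob end left (world +y). The cradle is at about (318..392, 283..318), with its rails near (333, 284) and (333, 317). I'll take an enlarged crop next.

```bash
python3 - <<'E'
from h import *
im=cv2.imread("pics/top0.png"); c=cv2.resize(im[245:325,235:405],None,fx=4.7,fy=4.7,interpolation=cv2.INTER_CUBIC)
cv2.imwrite("pics/crop0.png",c)
hsv=cv2.cvtColor(im,cv2.COLOR_BGR2HSV)
m=cv2.inRange(hsv,(0,120,80),(8,255,255))|cv2.inRange(hsv,(172,120,80),(180,255,255))
ys,xs=np.nonzero(m[250:290,240:320]); print("red",len(xs),xs.min()+240,xs.max()+240,ys.mean()+250)
for uv in[(263,266),(309,268)]: print(ray("top",uv,34))
E
```

```text
red 30 279 293 267.5
[ 523.47955115 -130.40674663   34.        ]
[ 519.52335809 -240.96039335   34.        ]
```

View pics/crop0.png

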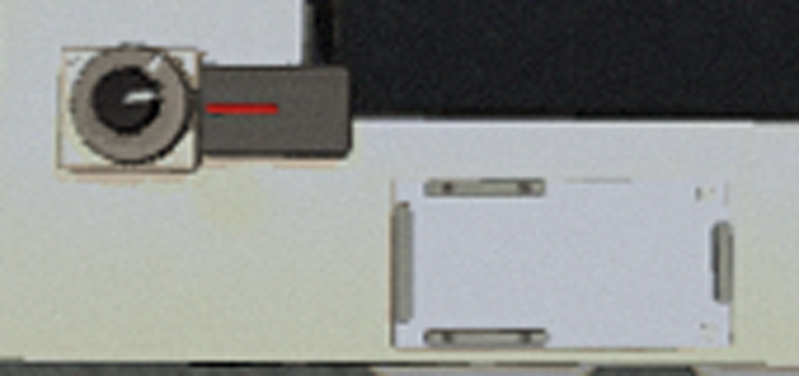

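The crop (4.7x, origin (235, 245)) shows the drive with its narrow end's right edge at crop x 351 and the red line at crop y 108. The cradle spans about crop (392..732, 180..347), with its rails on the left. The coarse line points up-right (about +53°) and the fine line about +10°. Now I'll measure these.

```bash
python3 - <<'E'
from h import *
im=cv2.imread("pics/top0.png"); g=cv2.cvtColor(im,cv2.COLOR_BGR2GRAY); hsv=cv2.cvtColor(im,cv2.COLOR_BGR2HSV)
np.set_printoptions(linewidth=200,precision=1,suppress=True)
print("col 295 vertical",g[255:285,298].tolist()); print("row 268", g[262,296:318].tolist(),g[274,296:318].tolist())
print("row left",g[275,240:256].tolist(), "col 251", g[250:290,251].tolist())
# red line
m=cv2.inRange(hsv,(0,100,60),(8,255,255))|cv2.inRange(hsv,(172,100,60),(180,255,255)); m[:, :270]=0;m[:,320:]=0;m[:250]=0;m[290:]=0
ys,xs=np.nonzero(m); l=np.polyfit(xs,ys,1); a=ray("top",(279,np.polyval(l,279)),34);b=ray("top",(294,np.polyval(l,294)),34);print("red",a,b,np.degrees(np.arctan2(*(a-b)[1::-1])))
# cradle: grey rails components
c=im.copy(); roi=(slice(278,325),slice(312,396))
mm=((g[roi]<170)&(g[roi]>70)).astype(np.uint8)
n,lab,s,ce=cv2.connectedComponentsWithStats(mm)
for i in range(1,n):
    if s[i,4]>15:
        p=ce[i]+[312,278]; print("comp",s[i]+[312,278,0,0,0],p,ray("top",p,18),ray("top",p,12))
E
```

```text
col 295 vertical [197, 197, 194, 149, 55, 84, 77, 78, 85, 84, 79, 77, 77, 81, 81, 82, 78, 78, 83, 82, 85, 79, 44, 72, 178, 179, 190, 191, 188, 192]
row 268 [84, 73, 78, 78, 78, 81, 78, 79, 74, 80, 76, 81, 76, 40, 27, 25, 26, 28, 29, 27, 25, 29] [85, 82, 82, 80, 81, 78, 83, 83, 82, 81, 84, 81, 79, 52, 173, 193, 190, 191, 189, 189, 190, 189]
row left [188, 192, 192, 192, 188, 189, 190, 141, 179, 191, 186, 188, 144, 85, 99, 117] col 251 [190, 186, 193, 190, 181, 143, 186, 159, 187, 191, 166, 157, 98, 116, 114, 112, 108, 113, 107, 116, 115, 120, 118, 146, 191, 188, 188, 189, 192, 187, 147, 115, 176, 173, 191, 187, 191, 189, 190, 189]
red [ 520.3 -168.9   34. ] [ 520.4 -204.9   34. ] 90.0870550432095
comp [325 283  26   4 102] [337.7 284.5] [ 480.9 -311.    18. ] [ 481.1 -311.3   12. ]
comp [318 284  61  36 302] [331.7 309.9] [ 419.6 -296.5   18. ] [ 419.5 -296.7   12. ]
comp [386 292   5  21  87] [388.1 300.8] [ 442.3 -433.5   18. ] [ 442.4 -434.4   12. ]
comp [312 322  84   3 218] [354.5 323. ] [ 388.5 -351.8   18. ] [ 388.3 -352.3   12. ]
```

```bash
python3 - <<'E'
from h import *
np.set_printoptions(precision=1,suppress=True)
print("drive ends",ray("top",(247.0,268),34),ray("top",(309.0,268),34))
f=lambda c:(235+(c[0]+.5)/4.7-.5,245+(c[1]+.5)/4.7-.5)
for n,c,z in[("railT",(485,187),18),("railB",(486,337.5),18),("stopL",(402,262.5),18),("stopR",(723,262),18),("plT",(600,180),5),("plB",(600,347),5),("plL",(392,300),5),("plR",(732,300),5)]: print(n,ray("top",f(c),z))
# cross check in the side view
im=cv2.imread("pics/side0.png").copy()
for p in[(521,-165,0),(521,-240,34),(521,-91,34),(445,-355,5),(445,-355+79,18),(445,-355-79,18)]:
    q=proj("side",p); cv2.circle(im,tuple(int(v) for v in np.round(q)),1,(0,255,0),-1)
cv2.imwrite("pics/sidec.png",cv2.resize(im[190:340,210:360],None,fx=4,fy=4,interpolation=cv2.INTER_NEAREST))
E
```

```text
drive ends [518.4 -92.2  34. ] [ 519.5 -241.    34. ]
railT [ 481.2 -311.2   18. ]
railB [ 404.1 -311.9   18. ]
stopL [ 442.1 -268.5   18. ]
stopR [ 443.5 -434.2   18. ]
plT [ 485.8 -372.     5. ]
plB [ 399.3 -371.8    5. ]
plL [ 422.8 -263.7    5. ]
plR [ 423.9 -440.7    5. ]
```

View pics/sidec.png

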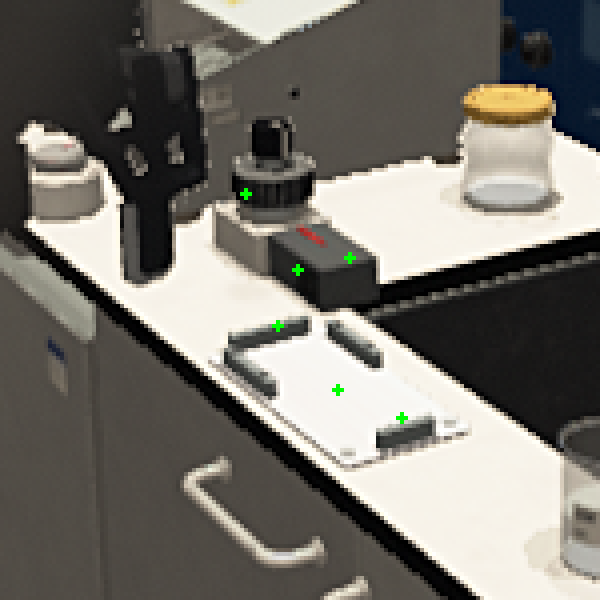

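The side view agrees: the projected points land on the drive's top and the cradle's stops. Drive origin is about (520.4, -166.4), cradle seat about (442.6, -351.8), and both point along +y. Moving above the grip point now.

Call:
jog_arm(
  plan=[
    [[2.28,2.52,0,0,0,4.9,-1],[2.28,2.52,0,0,0,4.9,-1],[2.28,2.52,0,0,0,4.9,-1],[2.28,2.52,0,0,0,4.9,-1],[2.28,2.52,0,0,0,4.9,-1]],
  ],
  squeeze=60,
)

```text
time_s: 0.6
tcp_pos: [292.6, -471.8, 231.0]
tool_rot: [[0.752, 0.659, -0.0], [0.659, -0.752, 0.0], [-0.0, -0.001, -1.0]]
contact_force: [0.7, -0.6, 0.3]
finger_gap: 85.5
gripper_force: 0.0
```

Call:
jog_arm(
  plan=[
    [[2.28,2.52,0,0,0,4.9,-1],[2.28,2.52,0,0,0,4.9,-1],[2.28,2.52,0,0,0,4.9,-1],[2.28,2.52,0,0,0,4.9,-1],[2.28,2.52,0,0,0,4.9,-1]],
  ],
)

```text
time_s: 1.1
tcp_pos: [406.5, -345.9, 231.1]
tool_rot: [[0.411, 0.912, -0.0], [0.912, -0.411, 0.0], [0.0, -0.0, -1.0]]
contact_force: [0.9, -0.6, -0.8]
finger_gap: 85.5
gripper_force: 0.0
```

Call:
jog_arm(
  plan=[
    [[2.28,2.52,-2,0,0,4.9,-1],[2.28,2.52,-2,0,0,4.9,-1],[2.28,2.52,-2,0,0,4.9,-1],[2.28,2.52,-2,0,0,4.9,-1],[2.28,2.52,-2,0,0,4.9,-1]],
  ],
)

```text
time_s: 1.6
tcp_pos: [520.5, -220.1, 130.3]
tool_rot: [[-0.004, 1.0, -0.0], [1.0, 0.004, 0.0], [0.0, -0.0, -1.0]]
contact_force: [0.3, -0.4, 0.2]
finger_gap: 85.0
gripper_force: 0.0
```

Call:
jog_arm(
  plan=[
    [[0,0,0,0,0,0,-1],[0,0,0,0,0,0,-1],[0,0,0,0,0,0,-1],[0,0,0,0,0,0,-1],[0,0,0,0,0,0,-1]],
  ],
)

```text
time_s: 2.1
tcp_pos: [519.7, -222.3, 131.9]
tool_rot: [[0.001, 1.0, 0.001], [1.0, -0.001, -0.001], [-0.001, 0.001, -1.0]]
contact_force: [0.2, 0.4, 0.1]
finger_gap: 85.7
gripper_force: 0.0
```

Call:
jog_arm(
  plan=[
    [[0,0,-3,0,0,0,-1],[0,0,-3,0,0,0,-1],[0,0,-3,0,0,0,-1],[0,0,-2,0,0,0,-1],[0,0,-1,0,0,0,-1]],
  ],
)

```text
time_s: 2.6
tcp_pos: [518.8, -221.5, 9.9]
tool_rot: [[0.0, 1.0, -0.002], [1.0, -0.0, 0.0], [0.0, -0.002, -1.0]]
contact_force: [-0.8, -0.7, 0.2]
finger_gap: 85.5
gripper_force: 0.0
```

Call:
jog_arm(
  plan=[
    [[0,0,-0.6,0,0,0,-1],[0,0,0,0,0,0,-1],[0,0,0,0,0,0,0.2],[0,0,0,0,0,0,1],[0,0,0,0,0,0,1]],
  ],
  squeeze=60,
)

```text
time_s: 3.1
tcp_pos: [520.6, -221.4, 6.3]
tool_rot: [[-0.001, 1.0, 0.002], [1.0, 0.001, -0.001], [-0.001, 0.002, -1.0]]
contact_force: [-7.7, 3.7, 20.3]
finger_gap: 45.2
gripper_force: 59.0
```

Call:
jog_arm(
  plan=[
    [[0,0,0,0,0,0,1],[0,0,0,0,0,0,1],[0,0,0,0,0,0,1],[0,0,0,0,0,0,1],[0,0,0,0,0,0,1]],
  ],
)

```text
time_s: 3.6
tcp_pos: [520.6, -221.4, 6.4]
tool_rot: [[-0.001, 1.0, 0.002], [1.0, 0.001, -0.001], [-0.001, 0.002, -1.0]]
contact_force: [-1.0, 0.5, 6.7]
finger_gap: 45.2
gripper_force: 61.0
```

Call:
jog_arm(
  plan=[
    [[0,0,0.4,0,0,0,1],[0,0,0.8,0,0,0,1],[0,0,1.2,0,0,0,1],[0,0,1.4,0,0,0,1],[0,0,1.2,0,0,0,1]],
  ],
)

```text
time_s: 4.1
tcp_pos: [520.3, -221.2, 56.9]
tool_rot: [[-0.001, 1.0, 0.001], [1.0, 0.001, -0.0], [-0.0, 0.001, -1.0]]
contact_force: [0.8, -0.3, -4.3]
finger_gap: 45.2
gripper_force: 61.9
```

```bash
python3 - <<'E'
from h import *
cv2.imwrite("pics/lift.png",cv2.resize(cams.grab_frame("side")[170:340,190:360],None,fx=3,fy=3)); st()
E
```

```text
4.15 [ 521.4 -221.5   58.8] [[-0.001, 1.0, 0.003], [1.0, 0.001, -0.001], [-0.001, 0.003, -1.0]] gap 44.8502152892923 F [ 1.22362877 -0.3143085  -2.08615239] 62.04769492149353
```

View pics/lift.png

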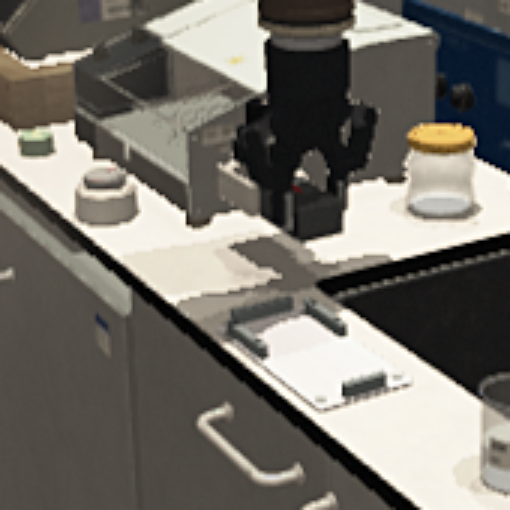

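The drive is lifted and hangs level in the gripper at crop (320, 210), with the cradle clear below. Next I'll carry it over.

Call:
jog_arm(
  plan=[
    [[-0.5,-1.2,0,0,0,0,1],[-0.78,-1.85,0,0,0,0,1],[-0.78,-1.85,0,0,0,0.2,1],[-0.78,-1.85,0,0,0,0.2,1],[-0.78,-1.85,0,0,0,0,1]],
  ],
)

```text
time_s: 4.65
tcp_pos: [482.3, -308.9, 54.7]
tool_rot: [[-0.007, 1.0, -0.001], [1.0, 0.007, -0.0], [-0.0, -0.001, -1.0]]
contact_force: [1.2, 0.0, -3.9]
finger_gap: 44.8
gripper_force: 61.9
```

Call:
jog_arm(
  plan=[
    [[-0.78,-1.85,0,0,0,0,1],[-0.78,-1.85,0,0,0,0,1],[-0.78,-1.85,0,0,0,0,1],[-0.78,-1.85,0,0,0,0,1],[-0.6,-1.5,0,0,0,0,1]],
  ],
)

```text
time_s: 5.15
tcp_pos: [444.6, -398.2, 54.7]
tool_rot: [[-0.006, 1.0, -0.001], [1.0, 0.006, -0.0], [-0.0, -0.001, -1.0]]
contact_force: [-0.5, -1.0, -5.2]
finger_gap: 44.8
gripper_force: 61.9
```

Call:
jog_arm(
  plan=[
    [[-0.42,-1.04,0,0,0,0,1],[0,0,0,0,0,0,1],[0,0,0,0,0,0,1],[0,0,0,0,0,0,1],[0,0,0,0,0,0,1]],
  ],
)

```text
time_s: 5.65
tcp_pos: [443.1, -405.4, 55.4]
tool_rot: [[-0.009, 1.0, 0.0], [1.0, 0.009, 0.0], [0.0, 0.0, -1.0]]
contact_force: [-0.5, 0.5, -3.4]
finger_gap: 45.1
gripper_force: 61.9
```

```bash
python3 - <<'E'
from h import *
im=cams.grab_frame("top"); cv2.imwrite("pics/over_full.png",im); cv2.imwrite("pics/over.png",cv2.resize(im[265:335,300:410],None,fx=6,fy=6,interpolation=cv2.INTER_CUBIC)); st()
E
```

```text
5.7 [ 443.  -405.6   55.4] [[-0.009, 1.0, 0.0], [1.0, 0.009, 0.0], [0.0, 0.0, -1.0]] gap 45.086559369894765 F [ 0.72239917 -0.26126759 -4.02008251] 61.893121004104614
```

View pics/over.png

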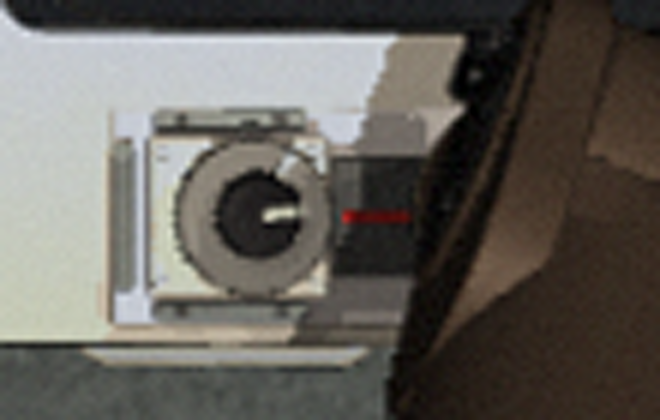

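The drive's head is above the cradle between the rails: head left edge at crop x 150, red line at crop y 216, knob centre near (255, 216). Next I'll check that numerically.

```bash
python3 - <<'E'
from h import *
np.set_printoptions(precision=1,suppress=True)
f=lambda c:(300+(c[0]+.5)/6-.5,265+(c[1]+.5)/6-.5)
for n,c,z in[("headL want y -277.8",(149,216),83.5),("redL",(344,216),83.5),("redR",(410,216.5),83.5),("coarse top want(442.6,-316.8)",(255,219),119.5),("fine top",(256,214.5),151.5),("railT",(228,121),18),("stopL",(122,214),18)]: print(n,ray("top",f(c),z))
E
```

```text
headL want y -277.8 [ 441.7 -277.3   83.5]
redL [ 442.2 -351.9   83.5]
redR [ 442.2 -377.2   83.5]
coarse top want(442.6,-316.8) [ 440.7 -315.7  119.5]
fine top [ 442.2 -314.1  151.5]
railT [ 480.4 -310.7   18. ]
stopL [ 442.6 -268.    18. ]
```

Call:
jog_arm(
  plan=[
    [[0,0,-0.5,0,0,0,1],[0,0,-0.9,0,0,0,1],[0,0,-0.9,0,0,0,1],[0,0,-0.8,0,0,0,1],[0,0,-0.6,0,0,0,1]],
  ],
)

```text
time_s: 6.2
tcp_pos: [441.9, -406.2, 17.1]
tool_rot: [[-0.008, 1.0, -0.001], [1.0, 0.008, 0.001], [0.001, -0.001, -1.0]]
contact_force: [-0.7, 0.2, -5.2]
finger_gap: 44.9
gripper_force: 61.9
```

Call:
jog_arm(
  plan=[
    [[0,0,-0.25,0,0,0,1],[0,0,-0.2,0,0,0,1],[0,0,-0.1,0,0,0,1],[0,0,-0.1,0,0,0,1],[0,0,0,0,0,0,1]],
  ],
)

```text
time_s: 6.7
tcp_pos: [442.4, -406.6, 11.9]
tool_rot: [[-0.008, 1.0, 0.0], [1.0, 0.008, -0.0], [-0.0, 0.0, -1.0]]
contact_force: [-0.5, -0.2, -3.7]
finger_gap: 45.1
gripper_force: 61.9
```

Not yet in contact (the force is still the drive's weight), so I'll lower slowly.

Call:
jog_arm(
  plan=[
    [[0,0,-0.05,0,0,0,1],[0,0,-0.05,0,0,0,1],[0,0,0,0,0,0,1],[0,0,0,0,0,0,1],[0,0,0,0,0,0,1]],
  ],
)

```text
time_s: 7.2
tcp_pos: [442.5, -406.7, 11.3]
tool_rot: [[-0.008, 1.0, 0.0], [1.0, 0.008, -0.0], [-0.0, 0.0, -1.0]]
contact_force: [-0.8, 0.5, 5.0]
finger_gap: 44.7
gripper_force: 63.0
```

Contact: the force reversed to +5 N. Releasing and rising.

Call:
jog_arm(
  plan=[
    [[0,0,0,0,0,0,-0.1],[0,0,0,0,0,0,-0.3],[0,0,0,0,0,0,-1],[0,0,0,0,0,0,-1],[0,0,0,0,0,0,-1]],
  ],
  squeeze=30,
)

```text
time_s: 7.7
tcp_pos: [442.4, -406.5, 10.8]
tool_rot: [[-0.008, 1.0, 0.0], [1.0, 0.008, 0.0], [0.0, 0.0, -1.0]]
contact_force: [0.9, 0.3, 0.2]
finger_gap: 85.7
gripper_force: 0.0
```

Call:
jog_arm(
  plan=[
    [[0,0,2,0,0,0,-1],[0,0,4,0,0,0,-1],[0,0,4,0,0,0,-1],[0,0,4,0,0,0,-1],[0,0,4,0,0,0,-1]],
  ],
)

```text
time_s: 8.2
tcp_pos: [442.2, -406.3, 192.5]
tool_rot: [[-0.008, 1.0, 0.0], [1.0, 0.008, 0.0], [0.0, 0.0, -1.0]]
contact_force: [0.1, -1.4, -0.4]
finger_gap: 85.5
gripper_force: 0.0
```

Call:
jog_arm(
  plan=[
    [[0,-4,0,0,0,0,-1],[0,-4,0,0,0,0,-1],[0,-4,0,0,0,0,-1],[0,-4,0,0,0,0,-1],[0,0,0,0,0,0,-1]],
  ],
)

```text
time_s: 8.7
tcp_pos: [439.2, -572.7, 189.5]
tool_rot: [[-0.001, 1.0, -0.002], [1.0, 0.001, -0.003], [-0.003, -0.002, -1.0]]
contact_force: [-0.7, 0.2, -0.9]
finger_gap: 85.1
gripper_force: 0.0
```

```bash
python3 - <<'E'
from h import *
im=cams.grab_frame("top"); cv2.imwrite("pics/set_full.png",im); a=cv2.resize(im[265:335,300:410],None,fx=6,fy=6,interpolation=cv2.INTER_CUBIC); cv2.imwrite("pics/set.png",a); st()
E
```

```text
8.75 [ 440.6 -569.5  189.6] [[-0.003, 1.0, -0.001], [1.0, 0.003, -0.0], [-0.0, -0.001, -1.0]] gap 85.15421638942755 F [-0.47368581 -1.04416208 -0.22904247] 0.0
```

View pics/set.png

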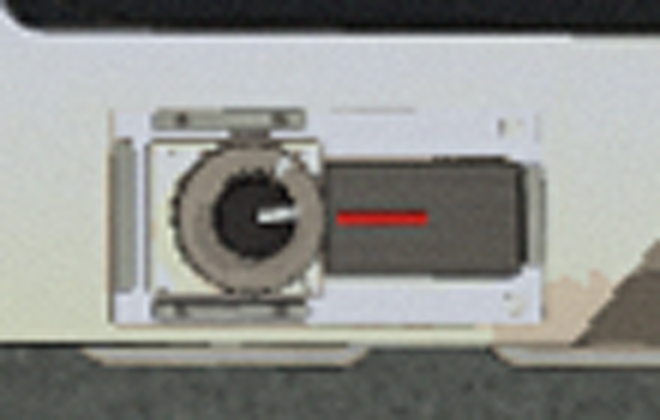

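The drive sits in the cradle, head left edge at crop x 147, narrow end at x 521, red line at y 218. The coarse line runs toward (288, 165) and the fine line from (258, 216) to (298, 210).

```bash
cat >> h.py <<'E'
def lines(im,c,show=True):
    """angles (deg) of knob lines against world -y (red line direction), c = knob axis xy"""
    g=cv2.cvtColor(im,cv2.COLOR_BGR2GRAY).astype(np.float32); out=[]
    for nm,z,r0,r1 in(("coarse",75,18,26),("fine",107,4,13)):
        th=np.radians(np.arange(-180,180,2)); v=[]
        for t in th:
            P=[proj("top",(c[0]+q*np.sin(t),c[1]-q*np.cos(t),z)) for q in np.linspace(r0,r1,5)]
            P=np.array(P,np.float32); v.append(cv2.remap(g,P[:,:1],P[:,1:],cv2.INTER_CUBIC).mean())
        v=np.array(v); k=v.argmax(); d=(np.arange(180)-k+90)%180-90; w=np.where(abs(d)<12,np.clip(v-np.median(v)-.3*(v[k]-np.median(v)),0,None),0)
        out.append(np.degrees(th[k])+2*(w*d).sum()/w.sum()); print(nm,round(out[-1],1),"peak",v[k],"med",np.median(v))
    print("fine-coarse",out[1]-out[0]); return out
E
python3 - <<'E'
from h import *
np.set_printoptions(precision=1,suppress=True)
f=lambda c:(300+(c[0]+.5)/6-.5,265+(c[1]+.5)/6-.5)
for n,c,z in[("headL",(147,216),39),("end",(522,216),39),("redL",(337,218.5),39),("redR",(427,218.5),39),("stopL",(123,214),18),("stopR",(536,214),18),("coarse",(250,217),75),("fine",(254,214.5),107)]: print(n,ray("top",f(c),z))
im=cv2.imread("pics/set_full.png"); 
for c in[(443,-317),(441.5,-316)]:lines(im,c)
E
```

```text
headL [ 441.8 -277.6   39. ]
end [ 442.8 -426.6   39. ]
redL [ 441.4 -353.    39. ]
redR [ 441.6 -388.8   39. ]
stopL [ 442.6 -268.4   18. ]
stopR [ 443.8 -435.4   18. ]
coarse [ 441.6 -316.4   75. ]
fine [ 442.4 -316.   107. ]
coarse 56.4 peak 173.75253 med 122.70869
fine -3.0 peak 185.20256 med 43.178528
fine-coarse -59.410437158563916
coarse 56.5 peak 167.08243 med 124.09021Traceback (most recent call last):
  File "<stdin>", line 6, in <module>
  File "h.py", line 17, in lines
    P=[proj("top",(c[0]+q*np.sin(t),c[1]-q*np.cos(t),z)) for q in np.linspace(r0,r1,5)]
       ~~~~^^^^^^^^^^^^^^^^^^^^^^^^^^^^^^^^^^^^^^^^^^^^^
  File "h.py", line 8, in proj
    K,R,t=cal(n); p=K@(R@np.array(X,float)+t.ravel()); return p[:2]/p[2]
          ~~~^^^
  File "h.py", line 4, in cal
    c=cams.calibration(n); return [np.array(c[k],float) for k in("camera_matrix","R","t")]
ValueError: time passes only in moves, steps and waits
```

Call:
jog_arm(
  plan=[
    [[0,4.2,0,0,0,0,-1],[0,4.2,0,0,0,0,-1],[0,4.2,0,0,0,0,-1],[0,4.2,0,0,0,0,-1],[0,4.2,0,0,0,0,-1]],
  ],
)

```text
time_s: 9.25
tcp_pos: [442.2, -353.6, 191.0]
tool_rot: [[-0.009, 1.0, 0.0], [1.0, 0.009, 0.0], [0.0, 0.0, -1.0]]
contact_force: [0.4, 0.1, 0.7]
finger_gap: 85.3
gripper_force: 0.0
```

Call:
jog_arm(
  plan=[
    [[0,2.5,0,0,0,0,-1],[0,1.5,0,0,0,0,-1],[0,0,0,0,0,0,-1],[0,0,0,0,0,0,-1],[0,0,0,0,0,0,-1]],
  ],
)

```text
time_s: 9.75
tcp_pos: [442.1, -318.3, 190.7]
tool_rot: [[-0.006, 1.0, -0.0], [1.0, 0.006, -0.001], [-0.001, -0.0, -1.0]]
contact_force: [-1.1, -0.2, 0.2]
finger_gap: 85.7
gripper_force: 0.0
```

```bash
sed -i 's/^def cal(n):/from functools import lru_cache\n@lru_cache\ndef cal(n):/' h.py; python3 - <<'E'
from h import *
s=st(); print(np.round(s["joint_pos"],1))
im=cv2.imread("pics/set_full.png")
lines(im,(442,-316.6)); lines(im,(442.5,-315.5))
# fine line: direction of bright pixels in the black knob
g=cv2.cvtColor(im,cv2.COLOR_BGR2GRAY); q=proj("top",(442,-316.6,107)); print("axis px",q)
print(g[int(q[1])-5:int(q[1])+6,int(q[0])-6:int(q[0])+10])
E
```

```text
9.75 [ 442.1 -318.3  190.7] [[-0.006, 1.0, -0.0], [1.0, 0.006, -0.001], [-0.001, -0.0, -1.0]] gap 85.70188179520567 F [-1.14348908 -0.17168651  0.19729482] 0.0
[ 49.   22.  -25.1 102.9  10.9  57.5  20. ]
coarse 57.0 peak 172.8106 med 124.39868
fine 3.1 peak 194.22995 med 42.349606
fine-coarse -53.84530246424063
coarse 54.0 peak 171.05219 med 123.4106
fine -1.3 peak 192.29764 med 41.851006
fine-coarse -55.35110263834529
axis px [342.16644555 300.52369321]
[[140  83  40  27  16  21  29  20  25  58  63 110 132 128 132 135]
 [134  64  19  32  36  44  42  42  38  40  25  37 123 134 131 131]
 [ 81  25  34  42  43  42  42  43  39  38  37  12 103 129 128 129]
 [ 46  33  43  40  43  44  44  36  40  34  30  30  25 115 134 131]
 [ 25  46  46  44  44  45  38  61  64  70  90  94  89 144 141 130]
 [ 21  38  45  46  45  48  36 131 152 165 204 211 172 163 137 127]
 [ 22  38  46  48  45  40  36 181 206 171 158 121  97 110 128 128]
 [ 21  38  46  39  46  47  40  36  29  30  32  30  16  85 127 131]
 [ 34  41  46  46  42  48  47  44  40  37  34  37  21 106 122 128]
 [ 53  31  49  43  46  43  43  41  46  45  38  28  53 111 121 131]
 [ 80  36  28  44  48  46  48  43  42  36  40  32  93 120 128 135]]
```

Call:
jog_arm(
  plan=[
    [[-0.05,0.17,-3,0,0,0,-1],[0,0,-4,0,0,0,-1],[0,0,-4,0,0,0,-1],[0,0,-2.4,0,0,0,-1],[0,0,-1.4,0,0,0,-1]],
  ],
)

```text
time_s: 10.25
tcp_pos: [440.5, -315.6, 40.3]
tool_rot: [[-0.006, 1.0, -0.003], [1.0, 0.006, 0.001], [0.001, -0.003, -1.0]]
contact_force: [-0.7, -0.1, 0.5]
finger_gap: 85.4
gripper_force: 0.0
```

Call:
jog_arm(
  plan=[
    [[0,0,0,0,0,0,-0.7],[0,0,0,0,0,0,1],[0,0,0,0,0,0,1],[0,0,0,0,0,0,1],[0,0,0,0,0,0,1]],
  ],
  squeeze=30,
)

```text
time_s: 10.75
tcp_pos: [442.5, -315.4, 43.8]
tool_rot: [[-0.008, 1.0, 0.002], [1.0, 0.008, -0.001], [-0.001, 0.002, -1.0]]
contact_force: [-0.5, -1.2, 3.1]
finger_gap: 57.4
gripper_force: 32.7
```

The knob is gripped at 57.4 mm, so I'll turn it -57°.

Call:
jog_arm(
  plan=[
    [[0,0,0,0,0,-5,1],[0,0,0,0,0,-6,1],[0,0,0,0,0,-6,1],[0,0,0,0,0,-6,1],[0,0,0,0,0,-6,1]],
  ],
)

```text
time_s: 11.25
tcp_pos: [443.4, -315.5, 43.9]
tool_rot: [[0.481, 0.876, 0.003], [0.876, -0.481, -0.002], [0.0, 0.003, -1.0]]
contact_force: [1.8, -1.6, 0.4]
finger_gap: 57.3
gripper_force: 32.8
```

Call:
jog_arm(
  plan=[
    [[0,0,0,0,0,-6,1],[0,0,0,0,0,-6,1],[0,0,0,0,0,-6,1],[0,0,0,0,0,-6,1],[0,0,0,0,0,-4,1]],
  ],
)

```text
time_s: 11.75
tcp_pos: [443.3, -315.5, 43.9]
tool_rot: [[0.836, 0.548, 0.003], [0.548, -0.836, -0.002], [0.002, 0.003, -1.0]]
contact_force: [1.1, -2.0, -0.1]
finger_gap: 57.0
gripper_force: 32.8
```

Call:
jog_arm(
  plan=[
    [[0,0,0,0,0,0,1],[0,0,0,0,0,0,1],[0,0,0,0,0,0,1],[0,0,0,0,0,0,1],[0,0,0,0,0,0,1]],
  ],
)

```text
time_s: 12.25
tcp_pos: [443.1, -315.3, 43.8]
tool_rot: [[0.833, 0.553, 0.002], [0.553, -0.833, -0.001], [0.001, 0.002, -1.0]]
contact_force: [1.0, -1.3, 6.3]
finger_gap: 57.6
gripper_force: 33.1
```

Call:
jog_arm(
  plan=[
    [[0,0,0,0,0,0,-0.5],[0,0,0,0,0,0,-1],[0,0,0,0,0,0,-1],[0,0,0,0,0,0,-1],[0,0,3,0,0,0,-1]],
  ],
)

```text
time_s: 12.75
tcp_pos: [439.5, -313.4, 70.1]
tool_rot: [[0.834, 0.551, -0.006], [0.552, -0.834, 0.003], [-0.003, -0.006, -1.0]]
contact_force: [0.3, 0.5, 0.6]
finger_gap: 85.5
gripper_force: 0.0
```

Call:
jog_arm(
  plan=[
    [[0,0,4,0,0,0,-1],[0,0,4,0,0,0,-1],[0,0,4,0,0,0,-1],[0,-4,0,0,0,0,-1],[0,-4,0,0,0,0,-1]],
  ],
)

```text
time_s: 13.25
tcp_pos: [443.0, -395.3, 194.9]
tool_rot: [[0.833, 0.554, 0.003], [0.554, -0.833, -0.002], [0.001, 0.003, -1.0]]
contact_force: [-0.0, 0.0, -1.0]
finger_gap: 85.5
gripper_force: 0.0
```

Call:
jog_arm(
  plan=[
    [[0,-4,0,0,0,0,-1],[0,-4,0,0,0,0,-1],[0,-4,0,0,0,0,-1],[0,-4,0,0,0,0,-1],[0,0,0,0,0,0,-1]],
  ],
)

```text
time_s: 13.75
tcp_pos: [438.6, -560.7, 191.5]
tool_rot: [[0.838, 0.546, -0.003], [0.546, -0.838, -0.003], [-0.004, 0.001, -1.0]]
contact_force: [0.1, -0.3, -0.6]
finger_gap: 85.5
gripper_force: 0.0
```

```bash
python3 - <<'E'
from h import *
im=cams.grab_frame("top"); cv2.imwrite("pics/c1_full.png",im); cv2.imwrite("pics/c1.png",cv2.resize(im[270:330,305:405],None,fx=8,fy=8,interpolation=cv2.INTER_CUBIC)); st()
lines(im,(441.7,-316.6))
E
```

```text
13.8 [ 439.9 -557.6  191.6] [[0.837, 0.548, -0.002], [0.548, -0.837, -0.0], [-0.002, -0.001, -1.0]] gap 85.31624884220474 F [-0.04216302  0.27414482 -0.25214734] 0.0
coarse -4.0 peak 161.62453 med 123.00127
fine -66.9 peak 176.09467 med 42.767048
fine-coarse -62.90637879454728
```

View pics/c1.png

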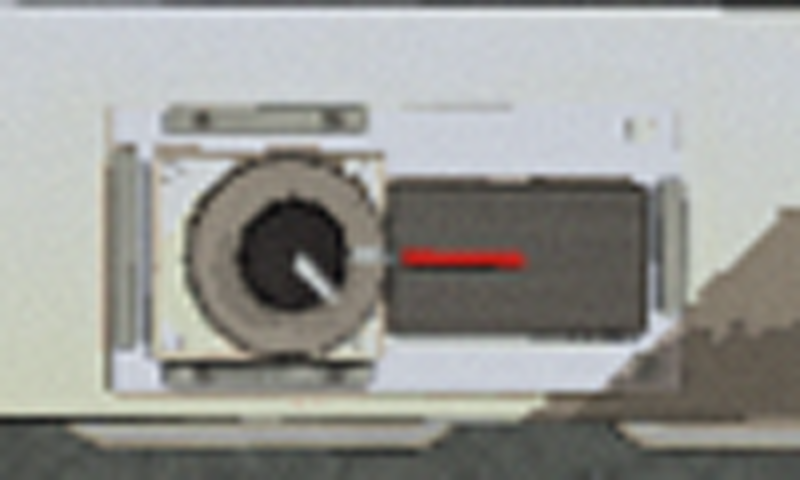

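The drive sits in the cradle with the coarse line at crop (345..385, 255), nearly in line with the red line at y 258. The fine line points down-right to about (335, 300). I'll refine the axis and angles from the red line.

```bash
cat >> h.py <<'E'
def drive(im):
    f=im.astype(np.float32); w=np.clip(f[...,2]-np.maximum(f[...,0],f[...,1])-25,0,None); roi=np.zeros_like(w); roi[280:320,345:385]=w[280:320,345:385]
    ys,xs=np.nonzero(roi); ww=roi[ys,xs]; P=np.array([ray("top",(x,y),39)[:2] for x,y in zip(xs,ys)])
    m=np.average(P,axis=0,weights=ww); s=np.polyfit(P[:,1],P[:,0],1,w=np.sqrt(ww)); yaw=-np.degrees(np.arctan(s[0]))  # heading-90
    ax=np.polyval(s,-316.6); print("red mean",m,"n",len(xs),"yaw-90",round(yaw,2),"axis x",ax); return ax,yaw
def wline(im,z,pts_lo,pts_hi,c,thr):
    """centroid + PCA angle of the bright line, in an annulus sector about c"""
    g=cv2.cvtColor(im,cv2.COLOR_BGR2GRAY).astype(float); q=proj("top",(*c,z)); P=[];W=[]
    for v in range(int(q[1])-14,int(q[1])+15):
        for u in range(int(q[0])-14,int(q[0])+15):
            p=ray("top",(u,v),z)[:2]; d=np.hypot(*(p-c))
            if pts_lo<d<pts_hi and g[v,u]>thr: P.append(p);W.append(g[v,u]-thr)
    P=np.array(P);W=np.array(W); m=np.average(P,axis=0,weights=W); C=np.cov((P-m).T,aweights=W); e=np.linalg.eigh(C)[1][:,1]; e=e*np.sign(e@(m-c) or 1)
    print("z",z,"n",len(P),"from axis",np.round(m-c,1),"ang centroid",round(np.degrees(np.arctan2((m-c)[0],-(m-c)[1])),1),"ang pca",round(np.degrees(np.arctan2(e[0],-e[1])),1))
E
python3 - <<'E'
from h import *
for n in("set","c1"):
    im=cv2.imread(f"pics/{n}_full.png"); ax,yaw=drive(im); c=np.array([ax,-316.6])
    wline(im,107,0,12.5,c,70); wline(im,75,17,26,c,145); lines(im,c)
E
```

```text
red mean [ 441.55381062 -370.82130496] n 46 yaw-90 0.5 axis x 441.0837286664059
z 107 n 12 from axis [ 1.2 -6.6] ang centroid 10.1 ang pca 9.8
z 75 n 7 from axis [ 18.2 -12.8] ang centroid 54.9 ang pca 106.6
coarse 58.4 peak 167.8396 med 124.70192
fine 9.5 peak 200.08122 med 41.625465
fine-coarse -48.8470444101336
red mean [ 439.6447605  -368.99887831] n 36 yaw-90 -1.11 axis x 440.66176749615227
z 107 n 15 from axis [-5.7 -2.6] ang centroid -65.4 ang pca -44.7
z 75 n 7 from axis [ -1.5 -19.8] ang centroid -4.2 ang pca 50.7
coarse -1.1 peak 161.04984 med 125.9203
fine -62.1 peak 183.32236 med 42.73902
fine-coarse -61.00773277862087
```

Call:
jog_arm(
  plan=[
    [[0,4.2,0,0,0,0,-1],[0,4.2,0,0,0,0,-1],[0,4.2,0,0,0,0,-1],[0,4.2,0,0,0,0,-1],[0,4.2,0,0,0,0,-1]],
  ],
  squeeze=20,
)

```text
time_s: 14.3
tcp_pos: [441.6, -341.6, 192.8]
tool_rot: [[0.833, 0.553, -0.0], [0.553, -0.833, 0.001], [0.0, -0.001, -1.0]]
contact_force: [0.2, -0.9, 0.3]
finger_gap: 85.3
gripper_force: 0.0
```

Call:
jog_arm(
  plan=[
    [[0,2,0,0,0,0,-1],[-0.15,1,0,0,0,0,-1],[0,0,0,0,0,0,-0.6],[0,0,0,0,0,0,-0.4],[0,0,0,0,0,0,-0.4]],
  ],
)

```text
time_s: 14.8
tcp_pos: [440.1, -316.3, 192.7]
tool_rot: [[0.835, 0.55, -0.0], [0.55, -0.835, -0.001], [-0.0, 0.0, -1.0]]
contact_force: [-0.0, -0.4, -0.4]
finger_gap: 59.6
gripper_force: 0.0
```

```bash
python3 - <<'E'
from h import *
np.set_printoptions(precision=1,suppress=True)
st(); print(np.round(monitor.state()["joint_pos"],1))
for n in("set","c1"):
    g=cv2.cvtColor(cv2.imread(f"pics/{n}_full.png"),cv2.COLOR_BGR2GRAY)
    m=(g[285:318,325:352]<75).astype(np.uint8); k,l,s,ce=cv2.connectedComponentsWithStats(m); i=1+s[1:,4].argmax()
    h=cv2.convexHull(np.argwhere(l==i)[:,::-1].astype(np.int32)); (c,rad)=cv2.minEnclosingCircle(h); M=cv2.moments(h)
    for c in((c[0],c[1]),(M["m10"]/M["m00"],M["m01"]/M["m00"])): print(n,rad,ray("top",(c[0]+325,c[1]+285),105))
E
```

```text
14.8 [ 440.1 -316.3  192.7] [[0.835, 0.55, -0.0], [0.55, -0.835, -0.001], [-0.0, 0.0, -1.0]] gap 59.57158730362125 F [-0.  -0.4 -0.4] 0.0
[ 34.9  19.7  -6.4 104.3   2.6  56.2 -29.2]
set 7.322958946228027 [ 442.6 -316.6  105. ]
set 7.322958946228027 [ 442.3 -315.9  105. ]
c1 7.142956733703613 [ 440.6 -314.1  105. ]
c1 7.142956733703613 [ 440.2 -314.2  105. ]
```

Call:
jog_arm(
  plan=[
    [[0.05,0.18,-3,0,0,0,-0.4],[0,0,-4,0,0,0,-0.4],[0,0,-2.5,0,0,0,-0.4],[0,0,-1.2,0,0,0,-0.4],[0,0,-0.5,0,0,0,-0.4]],
  ],
)

```text
time_s: 15.3
tcp_pos: [440.3, -313.6, 79.7]
tool_rot: [[0.835, 0.55, -0.002], [0.55, -0.835, 0.001], [-0.001, -0.001, -1.0]]
contact_force: [-0.3, -0.1, 0.5]
finger_gap: 59.5
gripper_force: 0.0
```

Call:
jog_arm(
  plan=[
    [[0,0,0,0,0,0,-0.4],[0,0,0,0,0,0,1],[0,0,0,0,0,0,1],[0,0,0,0,0,0,1],[0,0,0,0,0,0,1]],
  ],
  squeeze=20,
)

```text
time_s: 15.8
tcp_pos: [442.2, -313.9, 82.1]
tool_rot: [[0.834, 0.551, 0.003], [0.551, -0.834, -0.002], [0.001, 0.003, -1.0]]
contact_force: [1.7, -1.6, 6.8]
finger_gap: 29.3
gripper_force: 21.6
```

The fine knob is gripped at 29.3 mm, so I'll turn it +48°.

Call:
jog_arm(
  plan=[
    [[0,0,0,0,0,4,1],[0,0,0,0,0,5,1],[0,0,0,0,0,5,1],[0,0,0,0,0,5,1],[0,0,0,0,0,5,1]],
  ],
)

```text
time_s: 16.3
tcp_pos: [441.4, -313.0, 82.0]
tool_rot: [[0.535, 0.845, 0.001], [0.845, -0.535, -0.001], [0.0, 0.001, -1.0]]
contact_force: [-0.9, 1.9, 11.3]
finger_gap: 29.3
gripper_force: 22.1
```

Call:
jog_arm(
  plan=[
    [[0,0,0,0,0,5,1],[0,0,0,0,0,5,1],[0,0,0,0,0,5,1],[0,0,0,0,0,5,1],[0,0,0,0,0,4,1]],
  ],
)

```text
time_s: 16.8
tcp_pos: [440.3, -312.7, 82.0]
tool_rot: [[0.145, 0.989, -0.001], [0.989, -0.145, -0.0], [-0.0, -0.001, -1.0]]
contact_force: [-5.2, 3.4, 15.0]
finger_gap: 29.2
gripper_force: 22.4
```

Call:
jog_arm(
  plan=[
    [[0,0,0,0,0,0,1],[0,0,0,0,0,0,1],[0,0,0,0,0,0,1],[0,0,0,0,0,0,0.2],[0,0,0,0,0,0,-0.5]],
  ],
)

```text
time_s: 17.3
tcp_pos: [440.7, -312.9, 80.9]
tool_rot: [[0.149, 0.989, -0.0], [0.989, -0.149, -0.0], [-0.0, -0.0, -1.0]]
contact_force: [-1.0, -0.1, 0.2]
finger_gap: 47.6
gripper_force: 0.0
```

Call:
jog_arm(
  plan=[
    [[0,0,0,0,0,0,-0.5],[0,0,0,0,0,0,-0.5],[0,0,3,0,0,0,-0.5],[0,0,4,0,0,0,-0.5],[0,0,4,0,0,0,-0.5]],
  ],
)

```text
time_s: 17.8
tcp_pos: [440.4, -312.7, 191.7]
tool_rot: [[0.149, 0.989, -0.001], [0.989, -0.149, 0.001], [0.001, -0.001, -1.0]]
contact_force: [0.7, -1.1, -0.7]
finger_gap: 64.2
gripper_force: 0.0
```

Call:
jog_arm(
  plan=[
    [[0,-4,0,0,0,0,-0.5],[0,-5,0,0,0,0,-0.5],[0,-5,0,0,0,0,-0.5],[0,-5,0,0,0,0,-0.5],[0,-5,0,0,0,0,-0.5]],
  ],
)

```text
time_s: 18.3
tcp_pos: [440.4, -555.0, 190.6]
tool_rot: [[0.149, 0.989, -0.0], [0.989, -0.149, 0.0], [0.0, -0.0, -1.0]]
contact_force: [0.3, -0.1, 0.5]
finger_gap: 64.0
gripper_force: 0.0
```

```bash
python3 - <<'E'
from h import *
im=cams.grab_frame("top"); cv2.imwrite("pics/f1_full.png",im); cv2.imwrite("pics/f1.png",cv2.resize(im[270:330,305:405],None,fx=8,fy=8,interpolation=cv2.INTER_CUBIC)); st()
ax,yaw=drive(im); c=np.array([ax,-314.4]); wline(im,107,0,12.5,c,70); wline(im,75,17,26,c,145); lines(im,c)
E
```

```text
18.35 [ 436.7 -564.3  189.4] [[0.156, 0.988, -0.002], [0.988, -0.156, -0.005], [-0.005, -0.002, -1.0]] gap 64.0258286607701 F [-3.15472434 -6.42110452  1.05682812] 0.0
red mean [ 439.93644577 -367.59756309] n 44 yaw-90 0.16 axis x 439.7957256060836
z 107 n 11 from axis [-0.6 -6.5] ang centroid -5.4 ang pca 0.7
z 75 n 9 from axis [ -0.  -20.9] ang centroid -0.0 ang pca 8.2
coarse 0.2 peak 180.94218 med 126.88218
fine -5.6 peak 191.71527 med 42.874245
fine-coarse -5.833970551597944
```

View pics/f1.png

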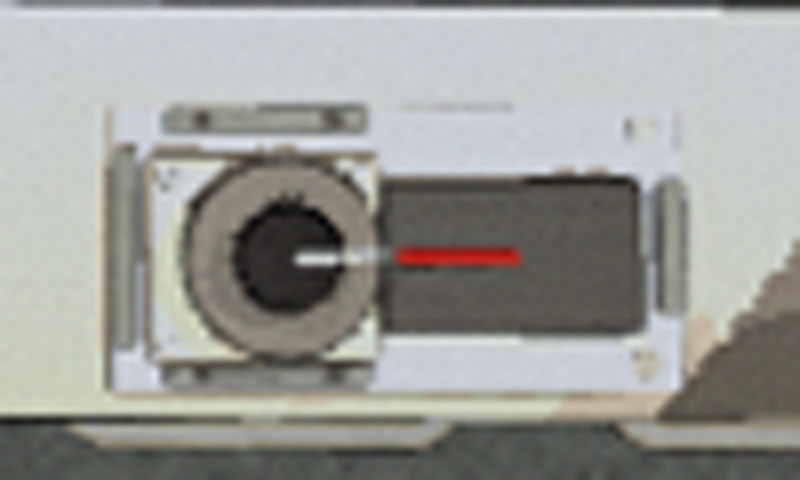

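All three lines run in one row: fine (297..340, 258), coarse (345..385, 257), red (397..520, 257). The drive is about 4 mm from the seat centre, inside the rails and stops. I'll let the arm settle, then hand in.

Call:
jog_arm(
  plan=[
    [[0,0,0,0,0,0,-0.5],[0,0,0,0,0,0,-0.5],[0,0,0,0,0,0,-0.5],[0,0,0,0,0,0,-0.5],[0,0,0,0,0,0,-0.5]],
  ],
)

```text
time_s: 18.85
tcp_pos: [441.4, -552.2, 191.3]
tool_rot: [[0.147, 0.989, 0.0], [0.989, -0.147, -0.0], [-0.0, 0.0, -1.0]]
contact_force: [0.4, 0.2, -0.3]
finger_gap: 64.2
gripper_force: 0.0
```

```bash
python3 - <<'E'
from h import *
st(); print(job.finish_job())
E
```

```text
18.85 [ 441.4 -552.2  191.3] [[0.147, 0.989, 0.0], [0.989, -0.147, -0.0], [-0.0, 0.0, -1.0]] gap 64.15387009264815 F [ 0.38786993  0.17233617 -0.30707771] 0.0
the job is handed in; nothing more can be done
None
```

The job is handed in at 18.85 s, verdict not shown: the last top picture has the drive in its cradle about 4 mm from the seat centre, with the fine, coarse and red lines in one row to within a few degrees.

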